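# Assemble a rocker shaft: pedestal, rocker arm, end cap

## Robot

A 6-joint arm with a two-finger parallel gripper is mounted at the origin on the work surface. World frame = base frame: x ahead of the robot, y to its left, z up, the work surface at z = 0. Lengths are in m, angles in degrees, forces in N, time in s.
With the tool pointing down it reaches from about 0.25 to 0.725 m from the base axis. Payload 9.7 kg.
Tool frame: the origin (TCP) lies between the finger pads; the fingertips stand 25 mm ahead of it and the grasp point (between the pads) lies 6 mm ahead of it; z points along the fingers, y is the line along which they close (so a half turn about z gives the same grasp; the last joint's range is limited). The gripper opens to 85 mm and grips with 20 to 120 N. Pads are 22 mm wide; open, the fingers measure 114 mm over their backs; the gripper's body (76 mm by 85 mm) begins 54 mm behind the grasp point. The pads swing forward as they close: fully open they stand 13 mm farther back than shut.
Start: joints at [-74.026, 4.979, 10.078, 95.1, 0, 90], TCP at [0.151, -0.529, 0.256] pointing down, gripper open.
Joint ranges: [-179.16, 179.16], [-48.56, 103.87], [-65.8, 70.77], [-126.05, 130.52], [-82.76, 87.17], [-180, 180]. Speed limits (degrees/s): [127.2, 127.2, 147.25, 180, 180, 180].

## Interface

Orientations are given as [roll, pitch, yaw] about the fixed x, y, z axes, in that order (R = Rz(yaw) Ry(pitch) Rx(roll)).
In Python, from workcell import bot, camrig gives the robot as it stands (bot), with the cameras (camrig).
- The arm moves only by the shell command python3 drive.py 'ROWS' [FORCE]. ROWS is a JSON object whose key "offsets" holds a list of rows, 1 to 5 of them, each of 5 numbers: dx, dy, dz in m, then a turn about the tool's z in degrees, then the finger opening in m; each row is the pose to reach, as a shift and turn from the pose commanded when the command began, along the tool's axes at that moment; what a row does not reach only later rows make up. A row lasts 1/12 s, in which the tool goes at most 0.0417 m and 7.16 degrees, less where a joint would pass 70% of its speed; a pose out of reach is approached as far as the arm can. The fingers move at their own pace and stop on an object; FORCE is the grip in N (left out, the last holds). Time passes only in rows, so rows that do not move let the fingers close. It prints the time, the measured TCP pose, the force, the opening and the grip force at its end. Input that does not fit is refused with a message, and nothing moves.
- bot.get_obs(): the state, without advancing time (a new reading comes with each control period).
- camrig.camera(name): name is "side" or "top" or "wrist"; returns the picture (420x560x3 uint8, blue, green, red); there is no depth.
- camrig.camera_info(name): a dict with "mtx" (3x3 intrinsics, pixels), "extrinsics" (4x4, takes a point from camera to world coordinates). Camera axes: x right, y down, z forward; pixel columns grow to the right and rows downward; lengths in m; the calibration is good to about 2 mm. A picture is of the moment at which its call begins: read the wrist's pose just before it. camera_info takes no time and is no camera call; for the wrist camera it gives the pose at the moment of the call.
- bot.job_done(): hands the job in; it is judged then, once.
The state is a dict: "time": time; "q": joint angles; "qd": joint speeds; "joint_efforts": joint torques, N m; "ee_pos": TCP position; "tcp_rot": TCP orientation; "wrist_force": force on the tool from outside, world axes, zero at the start; "torque": the same for the moment, N m; "opening": finger opening in m; "grasp_force": force on a finger pad.
Only numpy, scipy, OpenCV 4.12 (cv2) and the standard library are available. Lean on these libraries where they do the work, as an engineer would, in place of code of your own. Each camera call takes 0.05 s, during which the arm holds its last target. There are 200 camera calls.

## Task

Build up the rocker shaft on the blue stand: slide the pale grey aluminium pedestal onto the shaft first, the yellow rocker arm second, and push the red cap over the shaft's end last. Then lean on the cap along the shaft with about 14 N for half a second, so that the whole stack closes up against the brass spring washer, and leave everything on the shaft with no gaps between the parts and the gripper clear. Never press the parts together with more than 20 N or load the shaft in any way with more than 25 N, and leave the spray can, the spanner and the loose socket where they are.

Things in the scene. Friction and masses are not known exactly. Their poses are not given: they have to be found in the camera images.
- stand: Fixed blue assembly stand; its place and yaw vary. Origin: on the bench under the centre of its upright post (40 mm along x, 50 mm along y, top 124 mm up; base plate 14 mm high, x -50 to 60 mm, y +-45 mm). A level round steel shaft, 16 mm in diameter, leaves the post along the stand's +x, its axis 100 mm above the bench, from x = 20 mm to its tip at x = 152 mm.
- shaft_tip (a point): Centre of the shaft's free end, 100 mm above the bench; the last 8 mm of the shaft taper from 16 to 8 mm diameter. Axes as the stand: +x points out of the shaft, away from the post; parts are threaded on along -x.
- shaft_root (a point): Where the shaft leaves the post (stand x = 20 mm), 100 mm up. Next to it a dark stop ring on the shaft, then a brass washer (30 mm diameter) on a coil spring. The ring was clamped by hand: the washer's outer face lies anywhere from stand x = 50 to 74 mm; this is not measured. Pushed towards the post, the washer gives 1 mm per 8 N, at most 4 mm, and springs back, damped.
- pedestal: Pale grey aluminium shaft pedestal, loose, standing on its foot, 0.11 to 0.22 kg. Origin: centre of its underside. A plain 19 mm round hole goes through along its x, 40 mm above its underside. Body 24 mm thick (x), 30 mm wide (y, flat sides), 62 mm high; foot 56 mm wide (y), 18 mm high. Either side may face the post.
- pedestal_bore (a point): Centre of the pedestal's hole, at mid-thickness (12 mm from either face), axes as the pedestal.
- rocker: Yellow rocker arm with a brass-lined hole, loose, standing on its two ends, 0.10 to 0.21 kg. Origin: centre of its underside. A plain 19 mm round hole goes through along its x, 40 mm above its underside. Hub 24 mm thick (x), 30 mm wide (y, flat sides), from 20 to 60 mm up; the arm below it is 24 mm thick, 88 mm wide (y), its top 22 mm up. Either side may face the post.
- rocker_bore (a point): Centre of the rocker arm's hole, at mid-thickness (12 mm from either face), axes as the rocker arm.
- cap: Red end cap, loose, lying on the bench, 0.06 to 0.11 kg: a block 66 mm long (x), 32 mm wide (y, flat sides), 38 mm high, with a dark disc 3 mm proud on its closed +x end. Origin: centre of its underside. A blind 19 mm round hole, 60 mm deep, opens on its -x end, 19 mm above its underside: this open mouth must face the shaft tip, so that the cap's +x points as the stand's +x.
- cap_mouth (a point): Centre of the cap's open mouth, on its -x face (33 mm from its centre), axes as the cap.
- spray: Spray can, loose bystander, 54 mm diameter, 150 mm high, upright; origin centre of its underside.
- spanner: Steel spanner, loose bystander, 180 mm long, lying flat, 8 mm high; origin at its middle, on the bench.
- socket: Steel socket, loose bystander, 32 mm diameter, 38 mm high, upright; origin centre of its underside.

How it is judged (in metres and radians):
On the way, in this order (a step that is already met when the one before it is completed fails the run):
1. the pedestal is threaded on the shaft, its middle at least 20 mm in from the tip (x of pedestal_bore in the frame of stand below 0.132 m and y of pedestal_bore in the frame of stand between -0.005 and 0.005 m and z of pedestal_bore in the frame of stand between 0.094 and 0.106 m and angle between the x axis of pedestal and the x axis of stand, either way round below 0.2 rad), for 0.2 s.
2. the rocker arm is threaded on outside the pedestal, its middle at least 22 mm in from the tip (x of pedestal_bore in the frame of stand below 0.122 m and y of pedestal_bore in the frame of stand between -0.005 and 0.005 m and z of pedestal_bore in the frame of stand between 0.094 and 0.106 m and angle between the x axis of each of pedestal, rocker and the x axis of stand, either way round below 0.2 rad and x of rocker_bore in the frame of stand below 0.13 m and y of rocker_bore in the frame of stand between -0.005 and 0.005 m and z of rocker_bore in the frame of stand between 0.094 and 0.106 m and distance between rocker_bore and shaft_tip between 0.012 and 0.08 m), for 0.2 s.
3. the cap is on the shaft's end and the stack is pressed with at least 9 N, from cap through rocker arm and pedestal to the spring washer, for 0.3 s (x of cap_mouth in the frame of stand below 0.13 m and y of cap_mouth in the frame of stand between -0.005 and 0.005 m and z of cap_mouth in the frame of stand between 0.094 and 0.106 m and angle between the x axis of cap and the x axis of stand, either way round below 0.2 rad and contact force between cap and rocker above 9 N and contact force between rocker and pedestal above 9 N and contact force between pedestal and stand above 9 N), for 0.3 s.
At the end, for the whole second after the job is handed in: Pedestal, rocker arm, cap sit on the shaft in that order from the post, within 5 mm of its axis (6 in height) and 0.2 rad, gaps between them at most 3 mm; pedestal middle at most 92 mm, rocker arm's 116, cap mouth 128 mm from the stand's origin along the shaft; all released, at rest (x of pedestal_bore in the frame of stand below 0.092 m and y of pedestal_bore in the frame of stand between -0.005 and 0.005 m and z of pedestal_bore in the frame of stand between 0.094 and 0.106 m and angle between the x axis of each of pedestal, rocker, cap and the x axis of stand, either way round below 0.2 rad and x of rocker_bore in the frame of stand below 0.116 m and y of rocker_bore in the frame of stand between -0.005 and 0.005 m and z of rocker_bore in the frame of stand between 0.094 and 0.106 m and x of cap_mouth in the frame of stand below 0.128 m and y of cap_mouth in the frame of stand between -0.005 and 0.005 m and z of cap_mouth in the frame of stand between 0.094 and 0.106 m and distance between pedestal_bore and rocker_bore below 0.0275 m and distance between rocker_bore and cap_mouth below 0.0155 m and linear speed of each of pedestal, rocker, cap below 0.02 m/s); the robot touches nothing.
It fails at once if the parts are pressed together with more than 20 N (contact force between cap and rocker above 20 N or contact force between rocker and pedestal above 20 N).
It fails at once if the stand and shaft take more than 25 N from anything (contact force between stand and anything else above 25 N).
It fails at once if the spray can, spanner or socket is moved by more than 30 mm or the can is tipped (distance of any of spray, spanner, socket from where it was at the start of the episode above 0.03 m or angle between spray's own z axis and vertical above 0.4 rad).
It also fails if it takes over 72 s, if anything falls off the work surface, if the arm or the gripper's body presses on something with over 40 N, if the wrist force passes 120 N, or if a joint passes its speed limit or range.

## Working session

There is one attempt and no reset: what is moved stays moved. The work goes in short steps, Python scripts to look and compute and a shell command to move; the robot and the scene stay as the last step left them, time stands still between calls to the robot, and variables do not carry over. Pictures are saved under pics/ and viewed, at most 11 in all, crops included, and the job is handed in when it is done.

```bash
ls; mkdir -p pics
python3 - <<'E'
from workcell import bot, camrig
import cv2,numpy as np
o=bot.get_obs();print({k:np.round(v,3) for k,v in o.items()})
for n in("side","top"):
    cv2.imwrite(f"pics/{n}0.png",camrig.camera(n));i=camrig.camera_info(n);print(n,np.round(i["mtx"],1).tolist(),np.round(i["extrinsics"],3).tolist())
i=camrig.camera_info("wrist");print(np.round(i["mtx"],1).tolist(),np.round(i["extrinsics"],3).tolist())
E
```

```text
drive.py
pics
workcell.py
{'time': np.float64(0.0), 'q': array([-7.4025e+01,  5.0120e+00,  1.0036e+01,  9.5100e+01,  1.0000e-03,
        9.0001e+01]), 'qd': array([-0.072, -0.084, -0.014,  0.029, -0.027, -0.03 ]), 'joint_efforts': array([-0.0000e+00, -5.2038e+01,  4.6481e+01,  1.6000e-02,  0.0000e+00,
        0.0000e+00]), 'ee_pos': array([ 0.151, -0.529,  0.256]), 'tcp_rot': array([-1.79924e+02, -1.00000e-03,  1.59730e+01]), 'wrist_force': array([ 0.226,  0.071, -0.364]), 'torque': array([-0.026, -0.021,  0.025]), 'grasp_force': np.float64(0.0), 'opening': np.float64(0.086)}
side [[468.0, 0.0, 275.2], [0.0, 468.0, 208.3], [0.0, 0.0, 1.0]] [[-0.684, -0.382, 0.621, 0.074], [-0.729, 0.35, -0.588, 0.529], [0.008, -0.855, -0.518, 0.495], [0.0, 0.0, 0.0, 1.0]]
top [[438.9, 0.0, 276.8], [0.0, 438.9, 209.3], [0.0, 0.0, 1.0]] [[0.023, -0.983, 0.183, 0.424], [-1.0, -0.026, -0.013, 0.069], [0.017, -0.183, -0.983, 0.893], [0.0, 0.0, 0.0, 1.0]]
[[320.2, 0.0, 277.1], [0.0, 320.2, 205.0], [0.0, 0.0, 1.0]] [[0.275, -0.91, -0.309, 0.23], [-0.961, -0.261, -0.087, -0.507], [-0.001, 0.321, -0.947, 0.372], [0.0, 0.0, 0.0, 1.0]]
```

View pics/top0.png

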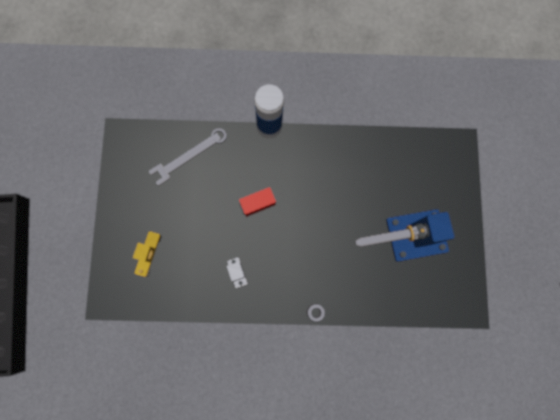

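View pics/side0.png

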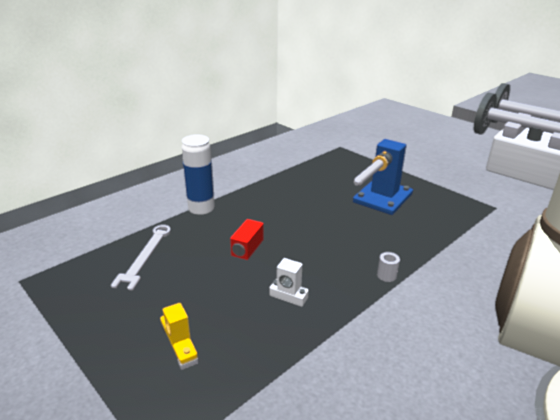

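Top view: stand at right with the shaft tip at about (360,242), pedestal (236,272), rocker (148,254), cap (258,201), can (268,105), socket (316,313), spanner (188,158). The side view matches it and shows a dark circle on the cap's near end at (238,250).

```bash
cat > h.py <<'E'
import cv2,numpy as np
from workcell import bot, camrig
def ray(info,uv):
    K=info["mtx"];E=np.array(info["extrinsics"]);d=E[:3,:3]@np.linalg.solve(K,[uv[0],uv[1],1.]);return E[:3,3],d/np.linalg.norm(d)
def plane(info,uv,z):
    c,d=ray(info,uv);return c+d*(z-c[2])/d[2]
def tri(i1,p1,i2,p2):
    a,d=ray(i1,p1);b,e=ray(i2,p2);s=np.linalg.lstsq(np.c_[d,-e],b-a,rcond=None)[0]
    P,Q=a+s[0]*d,b+s[1]*e;return (P+Q)/2,np.linalg.norm(P-Q)
def snap(n,f):
    i=camrig.camera_info(n);im=camrig.camera(n);cv2.imwrite(f,im);return im,i
def mask(im,c):
    H=cv2.cvtColor(im,cv2.COLOR_BGR2HSV)
    r={"red":[((0,120,60),(8,255,255)),((172,120,60),(180,255,255))],"yellow":[((18,120,60),(32,255,255))],"blue":[((105,120,40),(125,255,255))],"brass":[((10,70,60),(22,255,255))],"grey":[((0,0,135),(180,60,255))]}[c]
    return sum(cv2.inRange(H,a,b) for a,b in r)
def blobs(im,c,amin=60):
    cs=cv2.findContours(mask(im,c),cv2.RETR_EXTERNAL,cv2.CHAIN_APPROX_NONE)[0]
    return [k for k in sorted(cs,key=cv2.contourArea,reverse=True) if cv2.contourArea(k)>amin]
E
python3 - <<'E'
from h import *
I={n:camrig.camera_info(n) for n in("top","side")};im={n:cv2.imread(f"pics/{n}0.png") for n in I}
for c,z in(("red",.038),("yellow",.03),("grey",.05)):
    for n in I:
        for k in blobs(im[n],c)[:6]:
            r=cv2.minAreaRect(k);
            if r[0][1]<60 or r[0][1]>340: continue
            print(c,n,np.round(r[0],1),np.round(r[1],1),round(r[2],1),np.round(plane(I[n],r[0],z)[:2],3))
print("tip",tri(I["top"],(359,242),I["side"],(358,182)))
cr=lambda n,x,y,w:cv2.resize(im[n][y-w:y+w,x-w:x+w],(260,260),interpolation=cv2.INTER_CUBIC)
cv2.imwrite("pics/c1.png",np.vstack([np.hstack([cr("side",246,238,30),cr("side",288,282,30),cr("side",180,335,36)]),np.hstack([cr("top",258,201,30),cr("top",236,272,25),cr("top",148,254,30)])]))
E
```

```text
red top [257.3 201.2] [18.  33.4] 68.2 [0.599 0.097]
red side [246.4 238.4] [27.3 45.1] 38.7 [0.582 0.114]
yellow top [144.  252.6] [19.2 45.7] 19.4 [0.492 0.315]
yellow side [179.4 332.6] [59.1 27.1] 68.2 [0.484 0.314]
grey top [268.5  97. ] [27.6 29. ] 45.0 [0.815 0.08 ]
grey top [188.3 154.2] [16.1 84. ] 56.3 [0.689 0.237]
grey top [235.8 272.3] [28.8 14.5] 71.6 [0.458 0.133]
grey top [383.  237.3] [ 6.9 53.1] 79.4 [ 0.532 -0.149]
grey side [279.5 209.5] [419. 559.] 90.0 [0.598 0.021]
grey side [105.5 293.5] [211. 251.] -0.0 [0.599 0.358]
grey side [290.9 280.6] [38.3 41.1] 18.4 [0.442 0.147]
grey side [142.7 258.1] [20.4 82.9] 37.6 [0.637 0.278]
grey side [524.2 117.5] [73.4 10.1] 12.5 [ 0.497 -0.805]
grey side [389.1 266. ] [19.3 28.3] 2.7 [0.365 0.012]
tip (array([ 0.51510554, -0.09324447,  0.09861349]), np.float64(0.0016582381284443665))
```

View pics/c1.png

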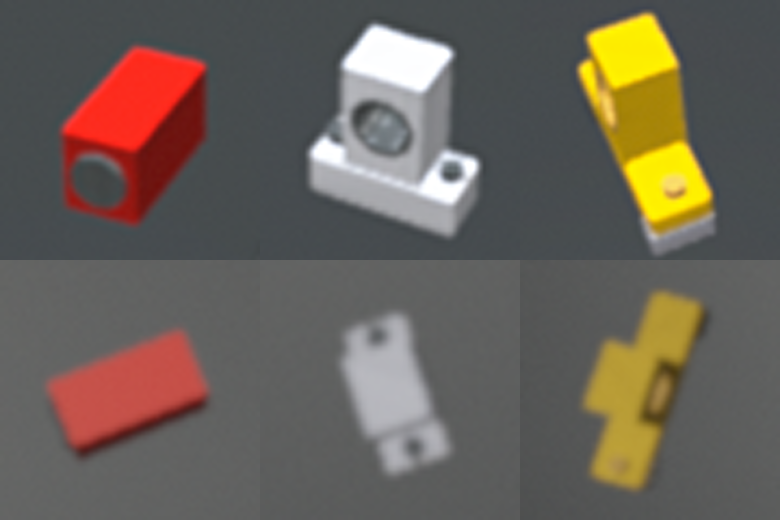

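The crops show the flat grey disc on the cap's near (+y) end, so its mouth already faces the shaft tip. The pedestal and rocker stand with their bores roughly along world y. Next I move above the shaft.

```bash
python3 drive.py '{"offsets": [[0.155,-0.105,0,0,0.085],[0.155,-0.105,0,0,0.085],[0.155,-0.105,0,0,0.085],[0.155,-0.105,0,0,0.085],[0.155,-0.105,0,0,0.085]]}'
python3 drive.py '{"offsets": [[0.155,-0.105,0,0,0.085],[0.155,-0.105,0,0,0.085],[0.155,-0.105,0,0,0.085],[0.155,-0.105,0,0,0.085],[0.155,-0.105,0,0,0.085]]}'
python3 drive.py '{"offsets": [[0.155,-0.105,0,0,0.085],[0.155,-0.105,0,0,0.085],[0.155,-0.105,0,0,0.085],[0.155,-0.105,0,0,0.085],[0.155,-0.105,0,0,0.085]]}'
python3 drive.py '{"offsets": [[0,0,0,-7,0.085],[0,0,0,-14,0.085],[0,0,0,-21,0.085],[0,0,0,-28,0.085],[0,0,0,-35,0.085]]}'
python3 drive.py '{"offsets": [[0,0,0,-7,0.085],[0,0,0,-14,0.085],[0,0,0,-21,0.085],[0,0,0,-28,0.085],[0,0,0,-35,0.085]]}'
python3 drive.py '{"offsets": [[0,0,0,-7,0.085],[0,0,0,-14,0.085],[0,0,0.02,-14,0.085],[0,0,0.03,-14,0.085]]}'
python3 - <<'E'
from h import *
im,i=snap("wrist","pics/w1.png");o=bot.get_obs();print(o["ee_pos"],o["tcp_rot"],o["q"].round(1))
np.savez("w1.npz",mtx=i["mtx"],extrinsics=i["extrinsics"])
E
```

```text
time: 0.52
ee_pos: [0.2731, -0.3822, 0.2563]
tcp_rot: [-180.0, -0.0, 16.1]
wrist_force: [-0.3, 0.2, 0.4]
opening: 0.0848
grasp_force: 0.0
time: 0.93
ee_pos: [0.3933, -0.2385, 0.2561]
tcp_rot: [-180.0, -0.0, 16.1]
wrist_force: [0.1, -0.5, 0.4]
opening: 0.0851
grasp_force: 0.0
time: 1.35
ee_pos: [0.5136, -0.0946, 0.2555]
tcp_rot: [-179.9, 0.0, 16.1]
wrist_force: [0.3, -0.2, -0.0]
opening: 0.0849
grasp_force: 0.0
time: 1.77
ee_pos: [0.5117, -0.0978, 0.2559]
tcp_rot: [-180.0, 0.0, 51.3]
wrist_force: [-0.6, -1.3, 0.2]
opening: 0.0851
grasp_force: 0.0
time: 2.18
ee_pos: [0.5116, -0.0979, 0.2559]
tcp_rot: [-180.0, -0.0, 86.3]
wrist_force: [-0.4, 0.1, 0.4]
opening: 0.0851
grasp_force: 0.0
time: 2.52
ee_pos: [0.5115, -0.0979, 0.2247]
tcp_rot: [-179.9, -0.0, 100.0]
wrist_force: [0.8, -0.2, -0.3]
opening: 0.085
grasp_force: 0.0
[ 0.51087141 -0.09780499  0.22275045] [-1.79774973e+02 -8.30319742e-02  9.99265764e+01] [-10.8   0.5   1.7  91.4  -0.   69.2]
```

View pics/w1.png

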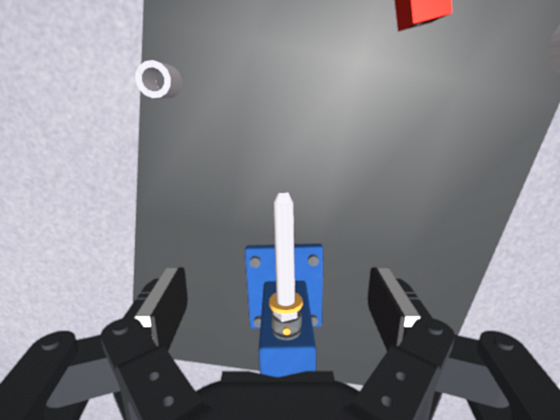

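Wrist view: shaft tip at (284,193), washer at (285,300), stand upright below it, fingers symmetric about column 277. I take a second, sideways-shifted view to triangulate the shaft axis.

```bash
python3 drive.py '{"offsets": [[0,0.03,0,0,0.085],[0,0.06,0,0,0.085],[0,0.06,0,0,0.085],[0,0.06,0,0,0.085]]}' | tail -5
python3 - <<'E'
from h import *
im,i=snap("wrist","pics/w2.png");np.savez("w2.npz",mtx=i["mtx"],extrinsics=i["extrinsics"])
I=[np.load("w1.npz"),np.load("w2.npz")];L=[];B=[]
for n,ii in((1,I[0]),(2,I[1])):
    im=cv2.imread(f"pics/w{n}.png");m=mask(im,"grey");
    k=[k for k in blobs(im,"grey") if 150<cv2.boundingRect(k)[0]<400 and 170<cv2.boundingRect(k)[1]<215 and cv2.boundingRect(k)[2]<60][0]
    x,y,w,h=cv2.boundingRect(k);M=np.zeros(m.shape,np.uint8);cv2.drawContours(M,[k],-1,255,-1)
    v=np.arange(y+18,y+h-25);c=np.array([np.mean(np.where(M[r])[0]) for r in v]);p=np.polyfit(v,c,1);print(n,(x,y,w,h),p,np.std(c-np.polyval(p,v)),[int((M[r]>0).sum()) for r in v[::15]])
    L.append((p,y)); b=[q for q in blobs(im,"brass",20) if cv2.boundingRect(q)[1]>250];print([cv2.boundingRect(q) for q in b[:3]]);B.append(cv2.boundingRect(b[0]))
pts=[(np.polyval(p,y),y) for p,y in L];print("tip top",tri(I[0],pts[0],I[1],pts[1]))
N=[]
for (p,y),ii in zip(L,I):
    a,d1=ray(ii,(np.polyval(p,y+20),y+20));_,d2=ray(ii,(np.polyval(p,y+80),y+80));n=np.cross(d1,d2);n/=np.linalg.norm(n);N.append((n,n@a))
n1,n2=N[0][0],N[1][0];d=np.cross(n1,n2);d/=np.linalg.norm(d);d*=np.sign(d[1])
P=np.linalg.lstsq(np.array([n1,n2]),[N[0][1],N[1][1]],rcond=None)[0]
for yy in(-.1,-.15): print("axis at y",yy,P+d*(yy-P[1])/d[1])
print("dir yaw",np.degrees(np.arctan2(d[1],d[0])),"pitch",np.degrees(np.arcsin(d[2])))
for b,ii in zip(B,I): print("washer outer top/edge",plane(ii,(b[0]+b[2]/2,b[1]),.1))
E
```

```text
ee_pos: [0.5714, -0.0872, 0.225]
tcp_rot: [-179.9, -0.0, 100.0]
wrist_force: [-0.5, 0.2, -0.8]
opening: 0.0849
grasp_force: 0.0
1 (273, 191, 22, 115) [2.07087272e-02 2.78936716e+02] 0.1520041872332887 [20, 20, 19, 19, 18]
[(269, 293, 34, 20), (283, 326, 8, 10)]
2 (197, 191, 30, 115) [9.46972742e-02 1.87595938e+02] 0.9253297992202595 [21, 21, 20, 19, 19]
[(201, 291, 34, 20)]
tip top (array([ 0.51304768, -0.08582244,  0.10042713]), np.float64(8.131048790141136e-05))
axis at y -0.1 [ 0.5159187  -0.1         0.10076976]
axis at y -0.15 [ 0.52604661 -0.15        0.10204109]
dir yaw 101.45079712813542 pitch -1.4275419746601077
washer outer top/edge [ 0.53247011 -0.17716468  0.1       ]
washer outer top/edge [ 0.53301112 -0.17504494  0.1       ]
```

```bash
python3 drive.py '{"offsets": [[0.04,-0.017,0,0,0.085],[0.08,-0.034,0,-4,0.085],[0.12,-0.051,0,-8,0.085],[0.16,-0.068,0.01,-8,0.085],[0.2,-0.085,0.025,-8,0.085]]}' >/dev/null; python3 drive.py '{"offsets": [[0,0,0,0,0.085],[0,0,0,0,0.085]]}' | head -3
python3 - <<'E'
from h import *
ii=np.load("w1.npz");p=[2.07087272e-02,2.78936716e+02]
a,b=[plane(ii,(np.polyval(p,v),v),.1) for v in(215,275)];d=a-b;print("v1 axis",a,b,np.degrees(np.arctan2(d[1],d[0])))
im,i=snap("wrist","pics/w3.png");np.savez("w3.npz",mtx=i["mtx"],extrinsics=i["extrinsics"])
E
```

```text
time: 3.53
ee_pos: [0.4572, 0.0858, 0.2054]
tcp_rot: [180.0, 0.0, 108.1]
v1 axis [ 0.5170802  -0.10568554  0.1       ] [ 0.52802703 -0.15965542  0.1       ] 101.46587467786935
```

View pics/w3.png

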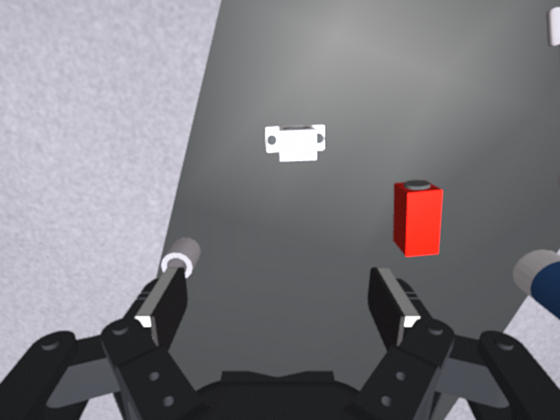

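Wrist view: pedestal top face about (297,146), foot behind it, nearly aligned with the tool; cap at (418,220) with its dark disc at the far (+y) end (418,184), so the mouth faces the stand. Next, a second place.

```bash
python3 drive.py '{"offsets": [[0.03,0.02,0,0,0.085],[0.05,0.02,0,0,0.085],[0.05,0.02,0,0,0.085],[0.05,0.02,0,0,0.085]]}'|head -3
python3 - <<'E'
from h import *
im,i=snap("wrist","pics/w4.png");np.savez("w4.npz",mtx=i["mtx"],extrinsics=i["extrinsics"])
I=[np.load("w3.npz"),np.load("w4.npz")];R=[]
for n,ii in((3,I[0]),(4,I[1])):
    im=cv2.imread(f"pics/w{n}.png")
    k=[k for k in blobs(im,"grey") if 500<cv2.contourArea(k)<4000 and 200<cv2.boundingRect(k)[0]<340 and cv2.boundingRect(k)[1]<330]
    print([cv2.boundingRect(q) for q in k]);k=k[0]
    pt=k[:,0];yb=pt[:,1].max();bot_=pt[pt[:,1]>=yb-2];
    M=np.zeros(im.shape[:2],np.uint8);cv2.drawContours(M,[k],-1,255,-1)
    cols=np.where(M[yb-5])[0];top=np.where(M[:,int(cols.mean())])[0]
    e=[np.where(M[:,c])[0].max() for c in range(cols[0]+3,cols[-1]-2)];s=np.polyfit(range(len(e)),e,1)[0]
    R.append(((cols[0]+cols[-1])/2,np.mean(e)+.5));print(n,cols[0],cols[-1],yb,"slope deg",np.degrees(np.arctan(s)))
    r=blobs(im,"red");q=cv2.minAreaRect(r[0]);print("cap",np.round(q,1) if 0 else q)
    P=plane(ii,R[-1],.062);a=plane(ii,(cols[0],R[-1][1]),.062);b=plane(ii,(cols[-1]+1,R[-1][1]),.062);print("ped edge mid@.062",P.round(4),"width",np.linalg.norm(a-b))
print("tri",tri(I[0],R[0],I[1],R[1]))
E
```

```text
time: 3.92
ee_pos: [0.463, 0.138, 0.2055]
tcp_rot: [180.0, 0.0, 108.0]
[]Traceback (most recent call last):
  File "<stdin>", line 7, in <module>
IndexError: list index out of range
```

```bash
cat > ped.py <<'E'
from h import *
I=[np.load("w3.npz"),np.load("w4.npz")];R=[]
for n,ii in((3,I[0]),(4,I[1])):
    im=cv2.imread(f"pics/w{n}.png");m=cv2.inRange(im,(200,200,200),(255,255,255))
    k=[k for k in cv2.findContours(m,cv2.RETR_EXTERNAL,cv2.CHAIN_APPROX_NONE)[0] if 300<cv2.contourArea(k)<5000]
    print([cv2.boundingRect(q) for q in k]);k=[q for q in k if 200<cv2.boundingRect(q)[0]<340 and cv2.boundingRect(q)[1]<330][0]
    yb=k[:,0,1].max()
    M=np.zeros(im.shape[:2],np.uint8);cv2.drawContours(M,[k],-1,255,-1)
    cols=np.where(M[yb-6])[0]
    e=[np.where(M[:,c])[0].max() for c in range(cols[0]+4,cols[-1]-3)];s=np.polyfit(range(len(e)),e,1)[0]
    R.append(((cols[0]+cols[-1]+1)/2,np.mean(e)+.5));print(n,cols[0],cols[-1],yb,"slope deg",np.degrees(np.arctan(s)))
    P=plane(ii,R[-1],.062);a=plane(ii,(cols[0],R[-1][1]),.062);b=plane(ii,(cols[-1]+1,R[-1][1]),.062);print("ped edge mid@.062",P.round(4),"width",np.linalg.norm(a-b))
print("tri",tri(I[0],R[0],I[1],R[1]))
E
python3 ped.py
python3 - <<'E'
import sys;sys.path.insert(0,'.')
from h import *
for n in(3,4):
    ii=np.load(f"w{n}.npz");im=cv2.imread(f"pics/w{n}.png");q=cv2.minAreaRect(blobs(im,"red")[0]);print("cap",np.round(q[0],1),np.round(q[1],1),q[2],plane(ii,q[0],.038))
E
```

```text
[(98, 190, 64, 76), (265, 125, 60, 37)]
3 279 316 161 slope deg -1.8348768666896393
ped edge mid@.062 [0.4627 0.1212 0.062 ] width 0.03114962733935717
[(243, 175, 58, 41), (513, 56, 47, 179)]
4 254 289 215 slope deg -3.0078494899306527
ped edge mid@.062 [0.4628 0.1216 0.062 ] width 0.03123186028302784
tri (array([0.46295318, 0.12088544, 0.06013851]), np.float64(4.005015545799745e-05))
cap [418.  219.5] [73. 48.] 90.0 [0.59294945 0.09959394 0.038     ]
cap [391.  254.8] [63.3 42.7] 88.63607025146484 [0.59008076 0.10911496 0.038     ]
```

Measured pedestal: top edge height 60 mm (62 given), width 31 mm (30 given), centre at (0.4587, 0.1326), yaw 110.4°. I grasp it.

```bash
python3 drive.py '{"offsets": [[-0.004,-0.006,0.03,-2.4,0.085],[-0.004,-0.006,0.07,-2.4,0.085],[-0.004,-0.006,0.11,-2.4,0.085],[-0.004,-0.006,0.14,-2.4,0.085],[-0.004,-0.006,0.155,-2.4,0.085]]}'
python3 drive.py '{"offsets": [[0,0,0,0,0.085],[0,0,0,0,0.02],[0,0,0,0,0.02],[0,0,0,0,0.02],[0,0,0,0,0.02]]}' 40
python3 drive.py '{"offsets": [[0,0,0,0,0.02],[0,0,0,0,0.02],[0,0,0,0,0.02],[0,0,0,0,0.02],[0,0,0,0,0.02]]}' 40
```

```text
time: 4.38
ee_pos: [0.4565, 0.1307, 0.0463]
tcp_rot: [-179.8, -0.0, 110.2]
wrist_force: [-0.7, 0.6, -0.1]
opening: 0.0851
grasp_force: 0.0
time: 4.8
ee_pos: [0.459, 0.1329, 0.0517]
tcp_rot: [179.9, 0.0, 110.4]
wrist_force: [0.7, 0.7, 1.2]
opening: 0.0381
grasp_force: 0.0
time: 5.22
ee_pos: [0.4588, 0.133, 0.0515]
tcp_rot: [179.9, 0.0, 110.4]
wrist_force: [0.1, -1.4, 4.4]
opening: 0.0294
grasp_force: 41.7
```

```bash
python3 drive.py '{"offsets": [[0,0,-0.03,0,0.02],[0,0,-0.06,0,0.02],[0,0,-0.06,7,0.02],[0,0,-0.06,9,0.02],[0,0,-0.06,9,0.02]]}'|head -4
python3 drive.py '{"offsets": [[-0.04,0.002,0,0,0.02],[-0.08,0.004,0,0,0.02],[-0.12,0.007,0,0,0.02],[-0.16,0.01,0,0,0.02],[-0.18,0.01,0,0,0.02]]}'|head -4
python3 drive.py '{"offsets": [[0,0,0,0,0.02],[0,0,0,0,0.02],[0,0,0,0,0.02]]}'
cat > rel.py <<'E'
from h import *
A=np.array([.5171,-.1057]);Y=np.radians(101.46);d=np.array([np.cos(Y),np.sin(Y)]);tip=.0203
o=np.mean([(np.r_[bot.get_obs()["ee_pos"],bot.get_obs()["tcp_rot"]])for _ in range(2)],0);y=np.radians(o[5])
r=o[:2]-A;print("TCP along from tip %.4f, lateral(tool-y side) %.4f, z %.4f yaw %.2f"%(r@d-tip,r@[d[1],-d[0]],o[2],o[5]),"F",bot.get_obs()["wrist_force"].round(1), "t",bot.get_obs()["time"])
E
python3 rel.py
python3 - <<'E'
from h import *
im,i=snap("wrist","pics/w5.png");s,_=snap("side","pics/s5.png")
cv2.imwrite("pics/c5.png",np.hstack([cv2.resize(im[120:420,130:430],(400,400)),cv2.resize(s[110:230,310:430],(400,400),interpolation=cv2.INTER_CUBIC)]))
E
```

```text
time: 5.63
ee_pos: [0.4583, 0.133, 0.1109]
tcp_rot: [179.9, -0.0, 101.3]
wrist_force: [0.1, -0.5, -2.9]
time: 6.05
ee_pos: [0.5039, -0.045, 0.1099]
tcp_rot: [-180.0, 0.1, 101.4]
wrist_force: [-0.4, -0.8, -2.5]
time: 6.3
ee_pos: [0.503, -0.0413, 0.1099]
tcp_rot: [-180.0, -0.0, 101.4]
wrist_force: [-1.0, -0.3, -1.7]
opening: 0.0295
grasp_force: 41.0
TCP along from tip 0.0456, lateral(tool-y side) -0.0010, z 0.1099 yaw 101.42 F [-1.  -0.3 -1.7] t 6.3
```

View pics/c5.png

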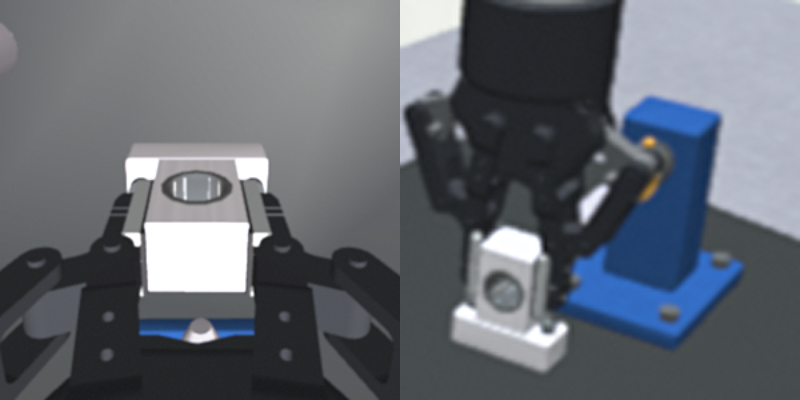

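The pedestal hangs upright and square in the fingers, with the tip about 1 mm right of its centre. I correct by +1 mm sideways and +1.5 mm up and begin threading.

```bash
python3 drive.py '{"offsets": [[-0.005,0.001,-0.0015,0,0.02],[-0.015,0.001,-0.0015,0,0.02],[-0.025,0.001,-0.0015,0,0.02],[-0.03,0.001,-0.0015,0,0.02],[-0.033,0.001,-0.0015,0,0.02]]}'>/dev/null; python3 rel.py
python3 drive.py '{"offsets": [[-0.003,0,0,0,0.02],[-0.006,0,0,0,0.02],[-0.009,0,0,0,0.02],[-0.012,0,0,0,0.02],[-0.012,0,0,0,0.02]]}'>/dev/null; python3 rel.py
```

```text
TCP along from tip 0.0111, lateral(tool-y side) 0.0001, z 0.1116 yaw 101.33 F [-0.8 -0.2 -2. ] t 6.8167
TCP along from tip -0.0002, lateral(tool-y side) 0.0002, z 0.1116 yaw 101.36 F [-0.4 -0.5 -2.7] t 7.2333
```

```bash
python3 drive.py '{"offsets": [[-0.004,0,0,0,0.02],[-0.008,0,0,0,0.02],[-0.012,0,0,0,0.02],[-0.016,0,0,0,0.02],[-0.016,0,0,0,0.02]]}'>/dev/null; python3 rel.py
python3 drive.py '{"offsets": [[-0.005,0,0,0,0.02],[-0.010,0,0,0,0.02],[-0.015,0,0,0,0.02],[-0.020,0,0,0,0.02],[-0.020,0,0,0,0.02]]}'>/dev/null; python3 rel.py
```

```text
TCP along from tip -0.0165, lateral(tool-y side) 0.0001, z 0.1116 yaw 101.34 F [-0.6 -0.  -2.1] t 7.65
TCP along from tip -0.0368, lateral(tool-y side) 0.0001, z 0.1116 yaw 101.33 F [-0.8 -0.5 -2.6] t 8.0667
```

```bash
python3 drive.py '{"offsets": [[-0.007,0,0,0,0.02],[-0.014,0,0,0,0.02],[-0.021,0,0,0,0.02],[-0.028,0,0,0,0.02],[-0.028,0,0,0,0.02]]}'>/dev/null; python3 rel.py
python3 drive.py '{"offsets": [[-0.002,0,0,0,0.02],[-0.004,0,0,0,0.02],[-0.006,0,0,0,0.02],[-0.008,0,0,0,0.02]]}'>/dev/null; python3 rel.py
python3 drive.py '{"offsets": [[-0.001,0,0,0,0.02],[-0.002,0,0,0,0.02],[-0.002,0,0,0,0.02]]}'>/dev/null; python3 rel.py
python3 drive.py '{"offsets": [[-0.001,0,0,0,0.02],[-0.002,0,0,0,0.02],[-0.002,0,0,0,0.02]]}'>/dev/null; python3 rel.py
```

```text
TCP along from tip -0.0651, lateral(tool-y side) 0.0000, z 0.1115 yaw 101.31 F [ 0.4  0.3 -2.1] t 8.4833
TCP along from tip -0.0718, lateral(tool-y side) 0.0001, z 0.1116 yaw 101.39 F [ 0.1 -0.4 -1.4] t 8.8167
TCP along from tip -0.0739, lateral(tool-y side) 0.0001, z 0.1116 yaw 101.38 F [ 1.5 -0.1 -1.2] t 9.0667
TCP along from tip -0.0759, lateral(tool-y side) 0.0001, z 0.1116 yaw 101.38 F [ 0.8  0.2 -2. ] t 9.3167
```

```bash
for k in 1; do python3 drive.py '{"offsets": [[-0.001,0,0,0,0.02],[-0.002,0,0,0,0.02],[-0.002,0,0,0,0.02]]}'>/dev/null; python3 rel.py
python3 drive.py '{"offsets": [[-0.001,0,0,0,0.02],[-0.001,0,0,0,0.02]]}'>/dev/null; python3 rel.py
python3 drive.py '{"offsets": [[-0.001,0,0,0,0.02],[-0.001,0,0,0,0.02]]}'>/dev/null; python3 rel.py; done
```

```text
TCP along from tip -0.0780, lateral(tool-y side) 0.0000, z 0.1116 yaw 101.37 F [-1.1 -0.4 -1.9] t 9.5667
TCP along from tip -0.0789, lateral(tool-y side) 0.0000, z 0.1116 yaw 101.37 F [-1.2 -0.1 -1.6] t 9.7333
TCP along from tip -0.0799, lateral(tool-y side) 0.0000, z 0.1116 yaw 101.37 F [ 0.3 -0.4 -1.9] t 9.9
```

```bash
python3 drive.py '{"offsets": [[-0.001,0,0,0,0.02],[-0.001,0,0,0,0.02]]}'>/dev/null; python3 rel.py
python3 drive.py '{"offsets": [[-0.001,0,0,0,0.02],[-0.001,0,0,0,0.02]]}'>/dev/null; python3 rel.py
python3 drive.py '{"offsets": [[-0.001,0,0,0,0.02],[-0.001,0,0,0,0.02]]}'>/dev/null; python3 rel.py
```

```text
TCP along from tip -0.0809, lateral(tool-y side) 0.0000, z 0.1116 yaw 101.37 F [ 0.3 -0.5 -1.9] t 10.0667
TCP along from tip -0.0819, lateral(tool-y side) 0.0000, z 0.1116 yaw 101.37 F [ 0.2 -0.1 -2.2] t 10.2333
TCP along from tip -0.0829, lateral(tool-y side) 0.0000, z 0.1116 yaw 101.37 F [ 0.7 -0.1 -2.8] t 10.4
```

```bash
for k in a; do python3 drive.py '{"offsets": [[-0.001,0,0,0,0.02],[-0.001,0,0,0,0.02]]}'>/dev/null; python3 rel.py
python3 drive.py '{"offsets": [[-0.001,0,0,0,0.02],[-0.001,0,0,0,0.02]]}'>/dev/null; python3 rel.py
python3 drive.py '{"offsets": [[-0.001,0,0,0,0.02],[-0.001,0,0,0,0.02]]}'>/dev/null; python3 rel.py; done
```

```text
TCP along from tip -0.0839, lateral(tool-y side) 0.0000, z 0.1116 yaw 101.37 F [-0.1 -0.1 -1.6] t 10.5667
TCP along from tip -0.0849, lateral(tool-y side) 0.0000, z 0.1116 yaw 101.37 F [ 0.8  0.1 -1.3] t 10.7333
TCP along from tip -0.0859, lateral(tool-y side) 0.0000, z 0.1116 yaw 101.37 F [ 0.6 -0.4 -1.7] t 10.9
```

```bash
python3 drive.py '{"offsets": [[0,0,0,0,0.07],[0,0,0,0,0.07],[0,0,0,0,0.085],[0,0,-0.03,0,0.085],[0,0,-0.06,0,0.085]]}'|head -4
python3 drive.py '{"offsets": [[0,0,-0.04,0,0.085],[0.04,0.004,-0.04,0,0.085],[0.08,0.008,-0.04,0,0.085],[0.12,0.012,-0.04,0,0.085],[0.16,0.016,-0.04,0,0.085]]}'|head -3
python3 drive.py '{"offsets": [[0.04,0.004,0,0,0.085],[0.08,0.008,0,0,0.085],[0.12,0.012,0,0,0.085],[0.16,0.016,0,0,0.085],[0.20,0.02,0,0,0.085]]}'|head -3
python3 drive.py '{"offsets": [[0.04,0.004,0,7,0.085],[0.08,0.008,0,14,0.085],[0.08,0.008,0,21,0.085],[0.08,0.008,0,28,0.085],[0.08,0.008,0,30,0.085]]}'|head -3
python3 drive.py '{"offsets": [[0,0,0,0,0.085],[0,0,0,0,0.085]]}'|head -3
python3 - <<'E'
from h import *
im,i=snap("wrist","pics/w6.png");np.savez("w6.npz",mtx=i["mtx"],extrinsics=i["extrinsics"]);print(bot.get_obs()["q"].round(1))
s,_=snap("side","pics/s6.png")
cv2.imwrite("pics/c6.png",np.hstack([im,cv2.resize(s[110:230,340:400],(210,420),interpolation=cv2.INTER_CUBIC)]))
E
```

```text
time: 11.32
ee_pos: [0.5291, -0.1695, 0.1708]
tcp_rot: [-179.8, -0.1, 101.4]
wrist_force: [1.1, -0.6, 0.9]
time: 11.73
ee_pos: [0.5139, -0.0085, 0.2121]
tcp_rot: [179.9, 0.0, 101.3]
time: 12.15
ee_pos: [0.4939, 0.1921, 0.212]
tcp_rot: [179.9, -0.0, 101.4]
time: 12.57
ee_pos: [0.4862, 0.2713, 0.2116]
tcp_rot: [-180.0, 0.0, 71.1]
time: 12.73
ee_pos: [0.4865, 0.2702, 0.2117]
tcp_rot: [180.0, -0.0, 71.5]
[ 29.    5.1   5.3  90.2  -0.  137.6]
```

View pics/c6.png

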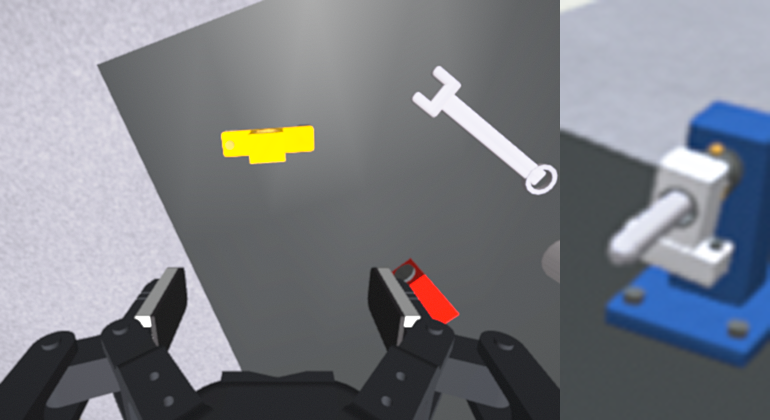

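Pedestal is on the shaft near the washer. Rocker at (267,145) with its hub's lower top-edge at about (267,162), tilted slightly; the spanner is well clear to the right. Second place for the rocker.

```bash
python3 drive.py '{"offsets": [[0.03,-0.01,0,0,0.085],[0.05,-0.01,0,0,0.085],[0.05,-0.01,0,0,0.085],[0.05,-0.01,0,0,0.085]]}'|head -3
cat > roc.py <<'E'
from h import *
im,i=snap("wrist","pics/w7.png");np.savez("w7.npz",mtx=i["mtx"],extrinsics=i["extrinsics"])
I=[np.load("w6.npz"),np.load("w7.npz")];R=[]
for n,ii in((6,I[0]),(7,I[1])):
    k=blobs(cv2.imread(f"pics/w{n}.png"),"yellow",300)[0];yb=k[:,0,1].max()
    M=np.zeros((420,560),np.uint8);cv2.drawContours(M,[k],-1,255,-1)
    cols=np.where(M[yb-5])[0]
    e=[np.where(M[:,c])[0].max() for c in range(cols[0]+4,cols[-1]-3)];s=np.polyfit(range(len(e)),e,1)[0]
    uv=((cols[0]+cols[-1]+1)/2,np.mean(e)+.5);R.append(uv)
    a=plane(ii,(cols[0],uv[1]),.06);b=plane(ii,(cols[-1]+1,uv[1]),.06)
    print(n,cols[0],cols[-1],yb,"slope",np.degrees(np.arctan(s)),"rect",cv2.minAreaRect(k),"edge@.06",plane(ii,uv,.06).round(4),"w",np.linalg.norm(a-b))
print("tri",tri(I[0],R[0],I[1],R[1]))
E
python3 roc.py
```

```text
time: 13.17
ee_pos: [0.493, 0.321, 0.2112]
tcp_rot: [-180.0, 0.0, 71.5]
6 249 285 163 slope -4.478555536527627 rect ((267.7918701171875, 145.08628845214844), (34.76856231689453, 92.62115478515625), 85.91438293457031) edge@.06 [0.4876 0.2998 0.06  ] w 0.03135614725244665
7 262 296 218 slope -3.1798301198641328 rect ((278.5416259765625, 198.31175231933594), (39.55828857421875, 88.0550537109375), 85.76361083984375) edge@.06 [0.4878 0.2998 0.06  ] w 0.031365742018663274
tri (array([0.48767529, 0.29972951, 0.0598532 ]), np.float64(0.00026361276564904523))
```

```bash
python3 drive.py '{"offsets": [[-0.01,0.001,0.03,-4,0.085],[-0.01,0.001,0.07,-4,0.085],[-0.01,0.001,0.11,-4,0.085],[-0.01,0.001,0.14,-4,0.085],[-0.01,0.001,0.159,-4,0.085]]}'|head -3
python3 drive.py '{"offsets": [[0,0,0,0,0.085],[0,0,0,0,0.02],[0,0,0,0,0.02],[0,0,0,0,0.02],[0,0,0,0,0.02]]}' 40|head -4
python3 drive.py '{"offsets": [[0,0,0,0,0.02],[0,0,0,0,0.02],[0,0,0,0,0.02],[0,0,0,0,0.02],[0,0,0,0,0.02]]}' 40
```

```text
time: 13.63
ee_pos: [0.4893, 0.3088, 0.0491]
tcp_rot: [-179.9, 0.2, 75.3]
time: 14.05
ee_pos: [0.4917, 0.3113, 0.0546]
tcp_rot: [179.9, -0.1, 75.4]
wrist_force: [-0.5, 0.3, -0.1]
time: 14.47
ee_pos: [0.4915, 0.3113, 0.0543]
tcp_rot: [179.9, -0.1, 75.4]
wrist_force: [0.1, -0.7, 6.1]
opening: 0.0295
grasp_force: 40.4
```

```bash
python3 drive.py '{"offsets": [[0,0,-0.03,0,0.02],[0,0,-0.06,-6,0.02],[0,0,-0.06,-12,0.02],[0,0,-0.06,-19,0.02],[0,0,-0.06,-26,0.02]]}'|head -3
python3 drive.py '{"offsets": [[-0.035,-0.006,0,0,0.02],[-0.07,-0.012,0,0,0.02],[-0.105,-0.018,0,0,0.02],[-0.14,-0.023,0,0,0.02],[-0.175,-0.029,0,0,0.02]]}'|head -3
python3 drive.py '{"offsets": [[-0.035,-0.006,0,0,0.02],[-0.07,-0.012,0,0,0.02],[-0.105,-0.018,0,0,0.02],[-0.14,-0.023,0,0,0.02],[-0.172,-0.029,0,0,0.02]]}'|head -3
python3 drive.py '{"offsets": [[0,0,0,0,0.02],[0,0,0,0,0.02],[0,0,0,0,0.02]]}';python3 rel.py
python3 - <<'E'
from h import *
im,i=snap("wrist","pics/w8.png");s,_=snap("side","pics/s8.png")
cv2.imwrite("pics/c8.png",np.hstack([cv2.resize(im[120:420,130:430],(400,400)),cv2.resize(s[110:230,310:430],(400,400),interpolation=cv2.INTER_CUBIC)]))
E
```

```text
time: 14.88
ee_pos: [0.4911, 0.3112, 0.1139]
tcp_rot: [179.9, -0.0, 101.7]
time: 15.3
ee_pos: [0.4968, 0.1323, 0.1131]
tcp_rot: [180.0, -0.0, 101.4]
time: 15.72
ee_pos: [0.5024, -0.0426, 0.1133]
tcp_rot: [179.9, 0.0, 101.4]
time: 15.97
ee_pos: [0.5024, -0.0406, 0.1129]
tcp_rot: [180.0, -0.0, 101.3]
wrist_force: [0.4, 0.6, -1.1]
opening: 0.0295
grasp_force: 40.2
TCP along from tip 0.0464, lateral(tool-y side) -0.0015, z 0.1129 yaw 101.34 F [ 0.4  0.6 -1.1] t 15.9667
```

View pics/c8.png

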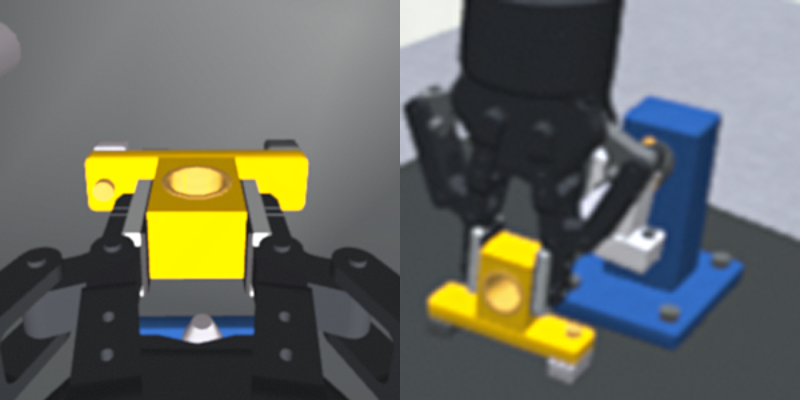

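The rocker is square in the fingers, tip about 1.5 mm right and slightly high. I correct and thread it.

```bash
python3 drive.py '{"offsets": [[-0.005,0.0015,-0.0015,0,0.02],[-0.015,0.0015,-0.0015,0,0.02],[-0.025,0.0015,-0.0015,0,0.02],[-0.03,0.0015,-0.0015,0,0.02],[-0.034,0.0015,-0.0015,0,0.02]]}'>/dev/null; python3 rel.py
python3 drive.py '{"offsets": [[-0.003,0,0,0,0.02],[-0.006,0,0,0,0.02],[-0.009,0,0,0,0.02],[-0.012,0,0,0,0.02],[-0.012,0,0,0,0.02]]}'>/dev/null; python3 rel.py
python3 drive.py '{"offsets": [[-0.004,0,0,0,0.02],[-0.008,0,0,0,0.02],[-0.012,0,0,0,0.02],[-0.016,0,0,0,0.02],[-0.016,0,0,0,0.02]]}'>/dev/null; python3 rel.py
python3 drive.py '{"offsets": [[-0.005,0,0,0,0.02],[-0.010,0,0,0,0.02],[-0.015,0,0,0,0.02],[-0.020,0,0,0,0.02],[-0.020,0,0,0,0.02]]}'>/dev/null; python3 rel.py
```

```text
TCP along from tip 0.0114, lateral(tool-y side) -0.0001, z 0.1140 yaw 101.33 F [-0.2 -0.9 -1.5] t 16.4833
TCP along from tip -0.0001, lateral(tool-y side) -0.0001, z 0.1141 yaw 101.36 F [ 0.2  0.3 -1.9] t 16.9
TCP along from tip -0.0164, lateral(tool-y side) -0.0002, z 0.1141 yaw 101.34 F [-0.2  0.5 -1.9] t 17.3167
TCP along from tip -0.0366, lateral(tool-y side) -0.0002, z 0.1141 yaw 101.33 F [ 0.1  0.1 -0.4] t 17.7333
```

```bash
python3 drive.py '{"offsets": [[-0.004,0,0,0,0.02],[-0.008,0,0,0,0.02],[-0.012,0,0,0,0.02],[-0.016,0,0,0,0.02],[-0.018,0,0,0,0.02]]}'>/dev/null; python3 rel.py
python3 drive.py '{"offsets": [[-0.001,0,0,0,0.02],[-0.002,0,0,0,0.02],[-0.003,0,0,0,0.02],[-0.003,0,0,0,0.02]]}'>/dev/null; python3 rel.py
python3 drive.py '{"offsets": [[-0.001,0,0,0,0.02],[-0.002,0,0,0,0.02],[-0.002,0,0,0,0.02]]}'>/dev/null; python3 rel.py
python3 drive.py '{"offsets": [[-0.001,0,0,0,0.02],[-0.001,0,0,0,0.02]]}'>/dev/null; python3 rel.py
python3 drive.py '{"offsets": [[-0.001,0,0,0,0.02],[-0.001,0,0,0,0.02]]}'>/dev/null; python3 rel.py
python3 drive.py '{"offsets": [[-0.001,0,0,0,0.02],[-0.001,0,0,0,0.02]]}'>/dev/null; python3 rel.py
```

```text
TCP along from tip -0.0542, lateral(tool-y side) -0.0002, z 0.1141 yaw 101.36 F [ 0.1 -0.1 -1.6] t 18.15
TCP along from tip -0.0567, lateral(tool-y side) -0.0002, z 0.1141 yaw 101.38 F [-0.2 -0.6 -1.5] t 18.4833
TCP along from tip -0.0587, lateral(tool-y side) -0.0002, z 0.1141 yaw 101.38 F [-1.  -0.6 -1.1] t 18.7333
TCP along from tip -0.0597, lateral(tool-y side) -0.0002, z 0.1141 yaw 101.38 F [-0.3 -0.7 -1.4] t 18.9
TCP along from tip -0.0608, lateral(tool-y side) -0.0002, z 0.1141 yaw 101.37 F [ 0.1 -0.3 -1.5] t 19.0667
TCP along from tip -0.0618, lateral(tool-y side) -0.0002, z 0.1141 yaw 101.37 F [-0.  -0.7 -1.9] t 19.2333
```

```bash
python3 drive.py '{"offsets": [[-0.001,0,0,0,0.02],[-0.001,0,0,0,0.02]]}'>/dev/null; python3 rel.py
python3 drive.py '{"offsets": [[-0.001,0,0,0,0.02],[-0.001,0,0,0,0.02]]}'>/dev/null; python3 rel.py
python3 drive.py '{"offsets": [[-0.001,0,0,0,0.02],[-0.001,0,0,0,0.02]]}'>/dev/null; python3 rel.py
```

```text
TCP along from tip -0.0627, lateral(tool-y side) -0.0002, z 0.1141 yaw 101.38 F [ 0.6 -0.1 -0.7] t 19.4
TCP along from tip -0.0637, lateral(tool-y side) -0.0002, z 0.1141 yaw 101.37 F [ 0.6  1.4 -1.9] t 19.5667
TCP along from tip -0.0647, lateral(tool-y side) -0.0002, z 0.1141 yaw 101.37 F [-0.5 -0.1 -1.4] t 19.7333
```

```bash
python3 drive.py '{"offsets": [[0,0,0,0,0.07],[0,0,0,0,0.07],[0,0,0,0,0.085],[0,0,-0.03,0,0.085],[0,0,-0.06,0,0.085]]}'>/dev/null
python3 drive.py '{"offsets": [[0,0,-0.04,0,0.085],[0.03,0.018,-0.04,0,0.085],[0.06,0.036,-0.04,0,0.085],[0.095,0.057,-0.04,0,0.085],[0.13,0.078,-0.04,0,0.085]]}'|head -3
python3 drive.py '{"offsets": [[0.03,0.018,0,-5,0.085],[0.06,0.036,0,-10,0.085],[0.06,0.036,0,-10,0.085],[0.06,0.036,0,-10,0.085]]}'|head -3
python3 - <<'E'
from h import *
im,i=snap("wrist","pics/w9.png");np.savez("w9.npz",mtx=i["mtx"],extrinsics=i["extrinsics"])
k=blobs(im,"red")[0];print(cv2.boundingRect(k),cv2.minAreaRect(k),cv2.approxPolyDP(k,4,True)[:,0].tolist())
cv2.imwrite("pics/c9.png",im)
E
```

```text
time: 20.57
ee_pos: [0.577, -0.0052, 0.2147]
tcp_rot: [179.9, 0.0, 101.3]
time: 20.9
ee_pos: [0.6002, 0.0612, 0.2137]
tcp_rot: [-180.0, 0.0, 111.5]
(273, 114, 38, 75) ((291.5, 151.0), (74.0, 37.0), 90.0) [[308, 114], [273, 117], [276, 188], [310, 187]]
```

View pics/c9.png

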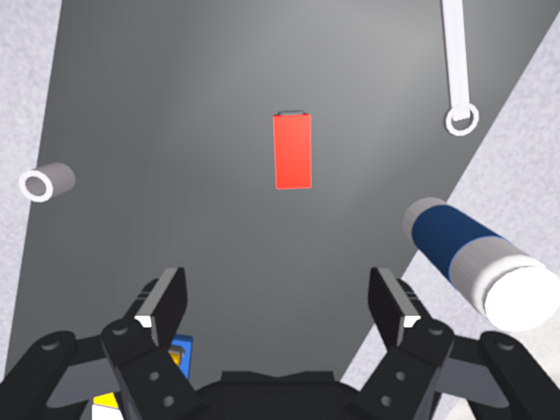

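Cap seen from above: corners (273,115), (309,114), (311,187), (276,188), disc at the top (+y) end. The can is well to the right. Second place for the height.

```bash
python3 drive.py '{"offsets": [[0.03,0.02,0,0,0.085],[0.05,0.02,0,0,0.085],[0.05,0.02,0,0,0.085],[0.05,0.02,0,0,0.085]]}'|head -3
python3 - <<'E'
from h import *
im,i=snap("wrist","pics/w10.png");np.savez("w10.npz",mtx=i["mtx"],extrinsics=i["extrinsics"])
I=[np.load("w9.npz"),np.load("w10.npz")];R=[]
for n,ii in zip((9,10),I):
    k=blobs(cv2.imread(f"pics/w{n}.png"),"red")[0];y=k[:,0,1].max()
    M=np.zeros((420,560),np.uint8);cv2.drawContours(M,[k],-1,255,-1)
    v=np.arange(y-45,y-5);l=np.array([np.where(M[r])[0][[0,-1]] for r in v])+[0,1];c=l.mean(1);p=np.polyfit(v,c,1)
    e=np.mean([np.where(M[:,q])[0].max() for q in range(l[-1,0]+3,l[-1,1]-3)])+.5
    uv=(np.polyval(p,e),e);R.append(uv);a=plane(ii,(l[-5,0],v[-5]),.038);b=plane(ii,(l[-5,1],v[-5]),.038)
    P=plane(ii,uv,.038);Q=plane(ii,(np.polyval(p,e-40),e-40),.038);d=Q-P
    print(n,cv2.boundingRect(k),"near edge mid",P.round(4),"yaw",np.degrees(np.arctan2(d[1],d[0])),"w",np.linalg.norm(a-b),"centre",P+d/np.linalg.norm(d)*.033)
print("tri",tri(I[0],R[0],I[1],R[1]))
E
```

```text
time: 21.28
ee_pos: [0.6001, 0.1128, 0.2144]
tcp_rot: [180.0, 0.0, 111.3]
9 (273, 114, 38, 75) near edge mid [0.6139 0.0662 0.038 ] yaw 113.75144623234587 w 0.032819624358402216 centre [0.60059236 0.0964341  0.038     ]
10 (253, 161, 38, 74) near edge mid [0.6142 0.0663 0.038 ] yaw 114.11185085480875 w 0.033549259619919274 centre [0.600704   0.09639179 0.038     ]
tri (array([0.61408308, 0.06614719, 0.03768188]), np.float64(0.00029806306349214177))
```

```bash
python3 drive.py '{"offsets": [[-0.0155,-0.0055,0.03,-2.6,0.085],[-0.0155,-0.0055,0.07,-2.6,0.085],[-0.0155,-0.0055,0.11,-2.6,0.085],[-0.0155,-0.0055,0.14,-2.6,0.085],[-0.0155,-0.0055,0.165,-2.6,0.085]]}'|head -3
python3 drive.py '{"offsets": [[0,0,0.01,0,0.085],[0,0,0.017,0,0.085],[0,0,0.017,0,0.02],[0,0,0.017,0,0.02],[0,0,0.017,0,0.02]]}' 70|head -4
python3 drive.py '{"offsets": [[0,0,0,0,0.02],[0,0,0,0,0.02],[0,0,0,0,0.02],[0,0,0,0,0.02],[0,0,0,0,0.02]]}' 70
```

```text
time: 21.75
ee_pos: [0.5999, 0.0948, 0.0465]
tcp_rot: [-179.9, -0.0, 113.8]
time: 22.17
ee_pos: [0.602, 0.0969, 0.0342]
tcp_rot: [179.8, 0.0, 114.0]
wrist_force: [0.4, 0.2, 0.0]
time: 22.58
ee_pos: [0.6019, 0.0972, 0.0339]
tcp_rot: [179.8, 0.0, 114.0]
wrist_force: [0.1, 0.6, 6.8]
opening: 0.0308
grasp_force: 70.3
```

```bash
python3 drive.py '{"offsets": [[0,0,-0.03,0,0.02],[0,0,-0.06,0,0.02],[0,0,-0.081,6,0.02],[0,0,-0.081,12.6,0.02],[0,0,-0.081,12.6,0.02]]}'|head -3
python3 drive.py '{"offsets": [[-0.02,-0.03,0,0,0.02],[-0.045,-0.06,0,0,0.02],[-0.07,-0.09,0,0,0.02],[-0.096,-0.122,0,0,0.02],[-0.096,-0.122,0,0,0.02]]}'|head -3
python3 drive.py '{"offsets": [[0,0,0,0,0.02],[0,0,0,0,0.02]]}';python3 rel.py
python3 - <<'E'
from h import *
im,i=snap("wrist","pics/w11.png");s,_=snap("side","pics/s11.png")
cv2.imwrite("pics/c11.png",np.hstack([cv2.resize(im[120:420,130:430],(400,400)),cv2.resize(s[110:230,310:430],(400,400),interpolation=cv2.INTER_CUBIC)]))
E
```

```text
time: 23.0
ee_pos: [0.6018, 0.0972, 0.1152]
tcp_rot: [179.8, 0.0, 101.1]
time: 23.42
ee_pos: [0.4959, -0.0248, 0.1122]
tcp_rot: [-179.8, 0.0, 101.4]
time: 23.58
ee_pos: [0.5002, -0.0212, 0.1128]
tcp_rot: [180.0, -0.0, 101.5]
wrist_force: [0.5, 0.5, -1.4]
opening: 0.0312
grasp_force: 70.0
TCP along from tip 0.0658, lateral(tool-y side) 0.0003, z 0.1128 yaw 101.47 F [ 0.5  0.5 -1.4] t 23.5833
```

View pics/c11.png

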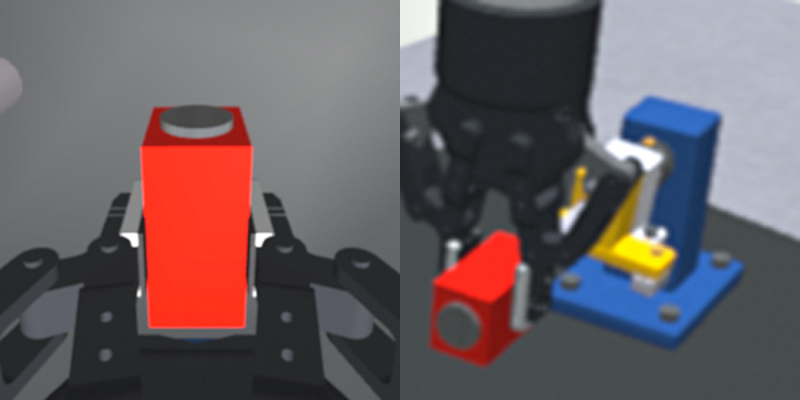

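The cap is held level, mouth toward the tip; the rocker and pedestal hang on the shaft behind. I raise it 2 mm and push it on.

```bash
python3 drive.py '{"offsets": [[-0.005,0,-0.002,0,0.02],[-0.015,0,-0.002,0,0.02],[-0.025,0,-0.002,0,0.02],[-0.03,0,-0.002,0,0.02],[-0.034,0,-0.002,0,0.02]]}'>/dev/null; python3 rel.py
python3 drive.py '{"offsets": [[-0.003,0,0,0,0.02],[-0.006,0,0,0,0.02],[-0.009,0,0,0,0.02],[-0.012,0,0,0,0.02],[-0.012,0,0,0,0.02]]}'>/dev/null; python3 rel.py
python3 drive.py '{"offsets": [[-0.005,0,0,0,0.02],[-0.010,0,0,0,0.02],[-0.015,0,0,0,0.02],[-0.020,0,0,0,0.02],[-0.020,0,0,0,0.02]]}'>/dev/null; python3 rel.py
python3 drive.py '{"offsets": [[-0.003,0,0,0,0.02],[-0.006,0,0,0,0.02],[-0.009,0,0,0,0.02],[-0.012,0,0,0,0.02],[-0.012,0,0,0,0.02]]}'>/dev/null; python3 rel.py
```

```text
TCP along from tip 0.0308, lateral(tool-y side) 0.0003, z 0.1149 yaw 101.34 F [-0.7 -0.  -1. ] t 24.1
TCP along from tip 0.0194, lateral(tool-y side) 0.0002, z 0.1151 yaw 101.36 F [ 0.1 -0.4 -1. ] t 24.5167
TCP along from tip -0.0011, lateral(tool-y side) 0.0002, z 0.1151 yaw 101.33 F [-0.9  0.2 -1.4] t 24.9333
TCP along from tip -0.0126, lateral(tool-y side) 0.0001, z 0.1151 yaw 101.36 F [ 0.   0.6 -1.5] t 25.35
```

```bash
python3 drive.py '{"offsets": [[-0.001,0,0,0,0.02],[-0.002,0,0,0,0.02],[-0.003,0,0,0,0.02],[-0.004,0,0,0,0.02],[-0.004,0,0,0,0.02]]}'>/dev/null; python3 rel.py
python3 drive.py '{"offsets": [[-0.001,0,0,0,0.02],[-0.002,0,0,0,0.02],[-0.002,0,0,0,0.02]]}'>/dev/null; python3 rel.py
python3 drive.py '{"offsets": [[-0.001,0,0,0,0.02],[-0.001,0,0,0,0.02]]}'>/dev/null; python3 rel.py
python3 drive.py '{"offsets": [[-0.001,0,0,0,0.02],[-0.001,0,0,0,0.02]]}'>/dev/null; python3 rel.py
python3 drive.py '{"offsets": [[-0.001,0,0,0,0.02],[-0.001,0,0,0,0.02]]}'>/dev/null; python3 rel.py
```

```text
TCP along from tip -0.0163, lateral(tool-y side) 0.0001, z 0.1151 yaw 101.37 F [-0.3  0.6 -1.1] t 25.7667
TCP along from tip -0.0183, lateral(tool-y side) 0.0001, z 0.1151 yaw 101.37 F [ 0.4  0.2 -0.7] t 26.0167
TCP along from tip -0.0193, lateral(tool-y side) 0.0001, z 0.1151 yaw 101.37 F [ 1.   0.3 -0.9] t 26.1833
TCP along from tip -0.0201, lateral(tool-y side) 0.0002, z 0.1151 yaw 101.38 F [ 0.6  0.9 -2. ] t 26.35
TCP along from tip -0.0207, lateral(tool-y side) 0.0001, z 0.1151 yaw 101.40 F [-2.1  4.8 -0.2] t 26.5167
```

The washer is met (about 5 N axial). Now half-millimetre steps.

```bash
python3 drive.py '{"offsets": [[-0.0005,0,0,0,0.02],[-0.0005,0,0,0,0.02]]}'>/dev/null; python3 rel.py
python3 drive.py '{"offsets": [[-0.0005,0,0,0,0.02],[-0.0005,0,0,0,0.02]]}'>/dev/null; python3 rel.py
```

```text
TCP along from tip -0.0209, lateral(tool-y side) 0.0001, z 0.1151 yaw 101.41 F [-1.9  6.5  1.7] t 26.6833
TCP along from tip -0.0212, lateral(tool-y side) 0.0001, z 0.1151 yaw 101.42 F [-1.5  7.2  1.5] t 26.85
```

```bash
python3 drive.py '{"offsets": [[-0.0005,0,0,0,0.02],[-0.0005,0,0,0,0.02]]}'>/dev/null; python3 rel.py
python3 drive.py '{"offsets": [[-0.0005,0,0,0,0.02],[-0.0005,0,0,0,0.02]]}'>/dev/null; python3 rel.py
python3 drive.py '{"offsets": [[-0.0005,0,0,0,0.02],[-0.0005,0,0,0,0.02]]}'>/dev/null; python3 rel.py
```

```text
TCP along from tip -0.0215, lateral(tool-y side) 0.0000, z 0.1151 yaw 101.43 F [-2.6  8.6  2.3] t 27.0167
TCP along from tip -0.0217, lateral(tool-y side) 0.0000, z 0.1152 yaw 101.44 F [-3.2 10.4  2.5] t 27.1833
TCP along from tip -0.0219, lateral(tool-y side) 0.0000, z 0.1151 yaw 101.45 F [-3.4 12.6  3. ] t 27.35
```

```bash
python3 drive.py '{"offsets": [[-0.0003,0,0,0,0.02],[-0.0003,0,0,0,0.02],[-0.0003,0,0,0,0.02]]}'>/dev/null; python3 rel.py
python3 drive.py '{"offsets": [[0,0,0,0,0.02],[0,0,0,0,0.02],[0,0,0,0,0.02],[0,0,0,0,0.02],[0,0,0,0,0.02]]}'>/dev/null; python3 rel.py
python3 drive.py '{"offsets": [[0,0,0,0,0.02],[0,0,0,0,0.02],[0,0,0,0,0.02]]}'>/dev/null; python3 rel.py
```

```text
TCP along from tip -0.0221, lateral(tool-y side) -0.0000, z 0.1152 yaw 101.46 F [-3.7 13.4  2.2] t 27.6
TCP along from tip -0.0221, lateral(tool-y side) 0.0000, z 0.1152 yaw 101.46 F [-4.1 13.3  2.7] t 28.0167
TCP along from tip -0.0221, lateral(tool-y side) 0.0000, z 0.1152 yaw 101.46 F [-3.  13.8  2.7] t 28.2667
```

Held at about 14 N for more than half a second. I ease off nearly all the preload, release and lift clear.

```bash
python3 drive.py '{"offsets": [[0.0007,0,0,0,0.02],[0.0014,0,0,0,0.02],[0.002,0,0,0,0.02],[0.0026,0,0,0,0.02],[0.003,0,0,0,0.02]]}'>/dev/null; python3 rel.py
python3 drive.py '{"offsets": [[0,0,0,0,0.033],[0,0,0,0,0.04],[0,0,0,0,0.06],[0,0,0,0,0.085],[0,0,0,0,0.085]]}'>/dev/null; python3 rel.py
python3 drive.py '{"offsets": [[0,0,0,0,0.085],[0,0,-0.03,0,0.085],[0,0,-0.06,0,0.085],[0,0,-0.1,0,0.085],[0,0,-0.1,0,0.085]]}'>/dev/null
python3 drive.py '{"offsets": [[0.04,0,0,0,0.085],[0.08,0,0,0,0.085],[0.08,0,0,0,0.085],[0.08,0,0,0,0.085],[0.08,0,0,0,0.085]]}'
python3 - <<'E'
from h import *
im,i=snap("wrist","pics/w12.png");s,_=snap("side","pics/s12.png")
cv2.imwrite("pics/c12.png",np.hstack([cv2.resize(im[150:350,180:380],(400,400),interpolation=cv2.INTER_CUBIC),cv2.resize(s[110:230,310:430],(400,400),interpolation=cv2.INTER_CUBIC)]))
E
```

```text
TCP along from tip -0.0206, lateral(tool-y side) 0.0001, z 0.1151 yaw 101.40 F [-1.6  2.4 -0.6] t 28.6833
TCP along from tip -0.0212, lateral(tool-y side) 0.0001, z 0.1152 yaw 101.36 F [-0.3  0.5  0. ] t 29.1
time: 29.93
ee_pos: [0.5017, -0.0278, 0.2152]
tcp_rot: [180.0, 0.0, 101.4]
wrist_force: [-0.1, -1.1, -0.4]
opening: 0.0851
grasp_force: 0.0
```

View pics/c12.png

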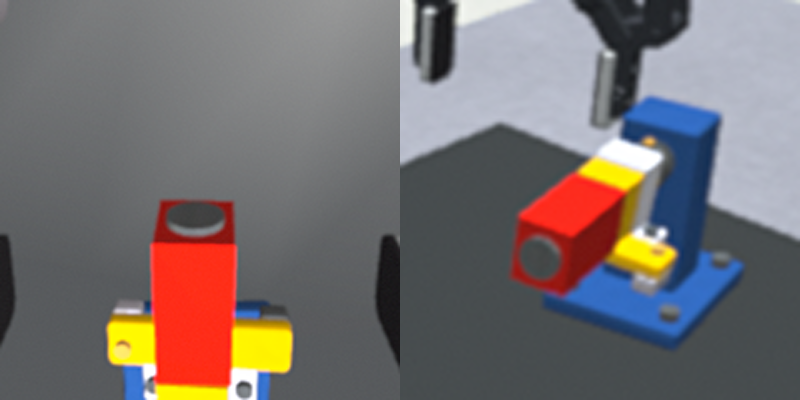

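Both views show pedestal, rocker and cap closed up on the shaft without gaps, with the gripper clear above.

```bash
python3 -c "
from workcell import bot, camrig
print(bot.job_done())"
```

```text
the job is handed in; nothing more can be done
None
```

The pedestal, rocker arm and cap are on the shaft in that order. I pressed them at about 14 N for over half a second. The last pictures show no gaps and the gripper clear; the job is handed in at about 30 s on the robot's clock, but it returned no verdict.

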